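# Set and lock the tilt of a welding positioner

## Robot

A 6-joint arm with a two-finger parallel gripper is mounted at the origin on the work surface. World frame = base frame: x ahead of the robot, y to its left, z up, the work surface at z = 0. Lengths are in m, angles in rad, forces in N, time in s.
With the tool pointing down it reaches from about 0.25 to 0.775 m from the base axis. Payload 4 kg.
Tool frame: the origin (TCP) lies at the very end of the fingers, on their centre line; the grasp point (between the pads) lies 19 mm behind it; z points along the fingers, y is the line along which they close (so a half turn about z gives the same grasp; the last joint's range is limited). The gripper opens to 94 mm and grips with 3 to 60 N. Pads are 16 mm wide; open, the fingers measure 119 mm over their backs; the gripper's body (75 mm by 177 mm) begins 78 mm behind the grasp point.
Start: joints at [-1.316, 0.087, 1.371, -0, 1.684, -0.103], TCP at [0.193, -0.515, 0.206] pointing down, gripper open.
Joint ranges: [-3.1, 3.1], [-0.76, 2.03], [0.27, 2.55], [-1.08, 4.22], [0.17, 2.65], [-2.57, 2.57]. Speed limits (rad/s): [2.79, 2.79, 3.14, 3.14, 3.14, 3.14].

## Interface

Orientations are given as [roll, pitch, yaw] about the fixed x, y, z axes, in that order (R = Rz(yaw) Ry(pitch) Rx(roll)).
In Python, from bench import robot gives the robot as it stands. The module is installed in compiled form; this text tells all that it offers.
- The arm moves only by the tool move_arm, never from a script. Its argument "deltas" is one flat list of numbers, 7 for each row, row after row: the turn, a rotation vector about the tool's x, y, z in rad, then the shift along the tool's x, y, z in cm, then the closure, from -1 (fully open) to 1 (shut). A call has 1 to 8 rows; each row is the pose to reach, as a shift and turn from the pose commanded when the call began, along the tool's axes at that moment; what a row does not reach only later rows make up. A row lasts 1/10 s, in which the tool goes at most 50 mm and 8.59 degrees, less where a joint would pass 70% of its speed; a pose out of reach is approached as far as the arm can. A call with a gripper value outside its range is refused whole. The fingers move at their own pace and stop on an object; the grip force is fixed at half the most. Time passes only in rows, so rows that repeat a pose let the fingers close. It gives the time, the measured TCP pose, the force, the opening and the grip force at its end, in the units of the state.
- robot.get_obs(): the state, without advancing time (a new reading comes with each control period).
- robot.snapshot(name): name is "scene" or "side" or "wrist"; returns a dict with "image" (480x640x3 uint8, red, green, blue), "depth" (480x640 float32, m along the optical axis (not along the pixel's ray), 0 where there is no reading), "fov_y" (degrees; the focal length in pixels is half the picture's height over the tangent of half this angle, whatever the lens; pixels are square), "cx", "cy" (the principal point, pixels), "D" ([k1, k2, p1, p2, k3] as OpenCV has them; the pictures are not rectified), "origin" and "orientation" of the camera in the world; the wrist camera has in their place "T_tool_cam" (4x4, takes a point from camera to tool coordinates, whose origin is the TCP and whose axes are the flange's). Camera axes: x right, y up, looking along -z (the intrinsics and any distortion apply to the point x, -y, -z); pixel columns grow to the right and rows downward; lengths in m; the calibration is good to about 2 mm. A picture is of the moment at which its call begins: read the wrist's pose just before it.
- robot.close_job(): hands the job in; it is judged then, once.
The state is a dict: "time": time; "joint_positions": joint angles; "qvel": joint speeds; "joint_torque": joint torques, N m; "tool_pos": TCP position; "ee_rot": TCP orientation; "wrist_force": force on the tool from outside, world axes, zero at the start; "wrist_torque": the same for the moment, N m; "width": finger opening in m; "finger_force": force on a finger pad.
Only numpy, scipy, OpenCV 4.12 (cv2) and the standard library are available. Lean on these libraries where they do the work, as an engineer would, in place of code of your own. Each camera call takes 0.05 s, during which the arm holds its last target. There are 200 camera calls.

## Task

Swing the positioner's tilt lever down toward the robot until its bar lands on the steel setting block, and press it down firmly there so that it stays resting on the block. Then wind the lock crank clockwise until it comes up solid against its stop, and let go, leaving the block and everything else on the bench where it stands.

Things in the scene. Friction and masses are not known exactly. Their poses are not given: they have to be found in the camera images.
- stand: fixed grey stand of the tilting positioner, base plate 360 x 440 mm, 12 mm thick. Origin on the table straight below the lever's hinge; at yaw 0 its x points away from the robot, y left, z up (it is turned a little at each start).
- lamp_bar (a point): middle of the underside of a lamp bar fixed above the lever: 40 mm along the stand's x (from 2 to 42 mm on the robot's side of the hinge), 190 mm along y, 35 mm thick, underside 335 mm above the table, on a slim post at its left end. With the lever up there is no room for a gripper pointing straight down over the grip: come in tilted 40 to 45 degrees, from the robot's side
- hinge_axis (a point): centre of the lever's hinge, 75 mm above the table; the hinge axis is the stand's y
- lever: the tilt lever: steel bar 16 mm thick (in the swing plane), 22 mm wide, with a drum grip at its end. Origin on the hinge, z along the bar toward the grip, y along the hinge. Begins 0.22 to 0.34 rad off upright, leaning toward the robot, swings down that way to 1.45 rad. Stiff: 0.6 N m of friction (3 N at the grip), stays where left. A plate with a bearing pad, its other arm, rises as it goes down
- lever_grip (a point): centre of the lever's black grip, a short drum 42 mm in diameter and 36 mm wide, its flat faces square to the hinge axis (left and right), 200 mm from the hinge
- setting_block: loose bright steel block standing on the stand's base plate under the lever's path, 60 mm (x) x 40 mm (y) x 85 mm high, 1.5 kg; origin at the centre of its underside. The lever's bar lands on its top edge nearest the hinge, at a lean of about 1.1 to 1.3 rad depending on where the block stands
- lock (a joint): turn of the lock crank, rad: grows clockwise seen from above, 14.0 is solid against the stop (fully wound). It begins one to two turns short. Friction of 0.15 N m, about 3 N at the knob
- crank_knob (a point): middle of the crank's upright round black knob, which spins freely on its pin, 28 mm diameter, graspable from 15 mm below to 22 mm above this point, 100 mm above the table, 55 mm from the crank's axis; it moves with the crank
- crank_axis (a point): point on the crank's upright axis at the height of the knob's middle (100 mm above the table)
- pad_a: bystander, leave alone: finished sector-shaped bearing pad, about 111 x 112 x 37 mm, welded top; origin under its centre
- pad_b: bystander, leave alone: second finished bearing pad, same size; origin under its centre
- spray_can: bystander, leave alone: spray can, 60 mm across, 170 mm tall; origin under its centre
- wire_brush: bystander, leave alone: brush lying flat; origin under its centre
- hammer: bystander, leave alone: hammer lying flat; origin under its centre
- angle_offcut: bystander, leave alone: offcut of steel angle, 90 x 50 x 51 mm, on the stand's base plate beside the lever's path; origin under its centre
- rod_cup: bystander, leave alone: steel cup, 70 mm across, 90 mm tall, on the stand's base plate behind the crank; origin under its centre
Things that resemble listed ones, but are neither listed nor needed, are in the scene too. What is shaped like the setting_block but red or turquoise is not meant.

How it is judged:
On the way, in this order (a step that is already met when the one before it is completed fails the run):
1. the lever's bar is pressed down firmly on the setting block (over 6 N) (contact force between lever and setting_block above 6 N), for 0.15 s.
2. the lock crank is wound solid against its stop (value of joint lock above 13.7 rad), for 0.2 s.
At the end, for the whole second after the job is handed in: the lever's bar rests on the upright, still setting block (contact over 0.3 N) and the lock crank is within 0.3 rad of solid (contact force between lever and setting_block above 0.3 N and value of joint lock above 13.7 rad and angle between setting_block's own z axis and vertical below 0.05 rad and linear speed of setting_block below 0.02 m/s); the robot touches nothing.
It fails at once if the setting block is shoved more than 12 mm or tipped (distance of setting_block from where it was at the start of the episode above 0.012 m or angle between setting_block's own z axis and vertical above 0.15 rad).
It fails at once if a bystander is moved more than 20 mm (distance of any of pad_a, pad_b, spray_can, wire_brush, hammer, angle_offcut, rod_cup from where it was at the start of the episode above 0.02 m).
It also fails if it takes over 72 s, if anything falls off the work surface, if the arm or the gripper's body presses on something with over 40 N, if the wrist force passes 120 N, or if a joint passes its speed limit or range.

## Working session

There is one attempt and no reset: what is moved stays moved. The work goes in short steps, Python scripts to look and compute and a tool call to move; the robot and the scene stay as the last step left them, time stands still between calls to the robot, and variables do not carry over. Pictures are saved under pics/ and viewed, at most 10 in all, crops included, and the job is handed in when it is done.

Besides the shell and the picture viewer there is one more tool, called after "Request:" by a JSON object that holds its "api" and its "payload". move_arm: Moves the arm, as the interface text tells. Its arguments: {"type":"object","properties":{"deltas":{"type":"array","items":{"type":"number"}}},"required":["deltas"]}

```bash
mkdir -p pics; cat > h.py <<'E'
import numpy as np, cv2, pickle
from scipy.spatial.transform import Rotation as R
from bench import robot
def snap(name):
    o=robot.get_obs(); s=robot.snapshot(name); s['obs']=o
    f=240/np.tan(np.radians(s['fov_y'])/2)
    s['K']=np.array([[f,0,s['cx']],[0,f,s['cy']],[0,0,1]]); 
    if name=='wrist':
        T=np.eye(4);T[:3,:3]=R.from_euler('xyz',o['ee_rot']).as_matrix();T[:3,3]=o['tool_pos'];T=T@np.array(s['T_tool_cam'])
    else:
        T=np.eye(4);q=np.array(s['orientation']);T[:3,:3]=q if q.shape==(3,3) else (R.from_euler('xyz',q).as_matrix() if q.size==3 else R.from_quat(q).as_matrix());T[:3,3]=s['origin']
    s['T']=T; return s
def save(s,fn,box=None,scale=1):
    im=s['image'][:,:,::-1]
    if box: im=im[box[1]:box[3],box[0]:box[2]]
    cv2.imwrite('pics/'+fn,cv2.resize(im,None,fx=scale,fy=scale,interpolation=cv2.INTER_CUBIC))
def rays(s,px):
    u=cv2.undistortPoints(np.array(px,float).reshape(-1,1,2),s['K'],np.array(s['D'],float))[:,0]
    return np.c_[u[:,0],-u[:,1],-np.ones(len(u))]
def pts(s,px):
    d=np.array([s['depth'][int(v),int(u)] for u,v in px])
    return (rays(s,px)*d[:,None])@s['T'][:3,:3].T+s['T'][:3,3]
def onz(s,px,z):
    r=rays(s,px)@s['T'][:3,:3].T;o=s['T'][:3,3]
    return o+r*((z-o[2])/r[:,2])[:,None]
def cloud(s):
    v,u=np.mgrid[0:480,0:640];px=np.c_[u.ravel(),v.ravel()]
    p=(rays(s,px)*s['depth'].reshape(-1,1))@s['T'][:3,:3].T+s['T'][:3,3]
    return p.reshape(480,640,3)
E
python3 - <<'E'
from h import *
for n in('scene','side'):
    s=snap(n);save(s,n+'.png');pickle.dump(s,open(n+'.pkl','wb'));print(n,s['origin'],s['orientation'],s['fov_y'],s['D'])
print(robot.get_obs())
E
```

```text
scene [ 1.19543284 -0.33739972  1.25090522] [0.62865429 0.00720892 1.0746148 ] 51.73769411857378 [0.0111121 0.        0.        0.        0.       ]
side [0.26738267 1.2662156  0.92170015] [ 1.05280916 -0.02025748 -2.92247489] 47.857309933097156 [-0.04006414  0.          0.          0.          0.        ]
{'time': 0.1, 'joint_positions': array([-1.31609163e+00,  8.78971475e-02,  1.37207162e+00,  6.60426612e-06,
        1.68362184e+00, -1.03103771e-01]), 'qvel': array([-0.00092593, -0.00101736, -0.00502363, -0.00069387,  0.00021253,
       -0.00104953]), 'joint_torque': array([ 2.99439300e-03, -3.41248548e+01, -3.03303516e+01,  7.20211607e-02,
        3.03541089e-02, -8.94115306e-05]), 'tool_pos': array([ 0.19249371, -0.51469007,  0.20442845]), 'ee_rot': array([-3.13960599e+00, -2.12159892e-04,  3.57808989e-01]), 'wrist_force': array([-0.01194688, -0.59099501, -0.3079715 ]), 'wrist_torque': array([ 0.00342159,  0.0079181 , -0.02774542]), 'finger_force': 0.0, 'width': 0.09416880921872994}
```

View pics/scene.png

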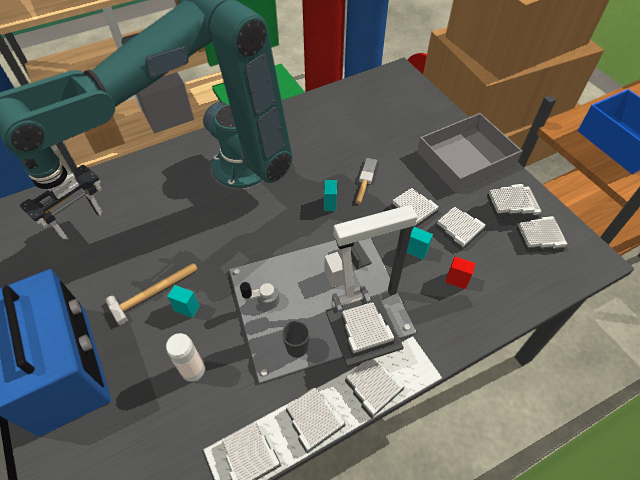

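View pics/side.png

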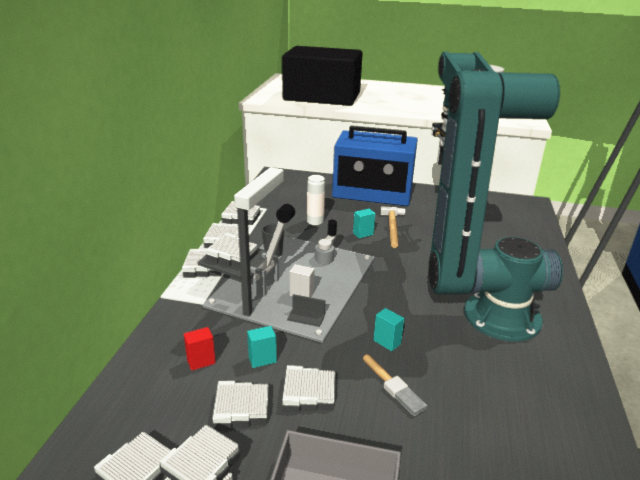

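The scene view shows the stand's plate around (325,310), the block at (335,270), the crank knob at (246,290) and the lamp bar at (375,225). In the side view the grip is at (285,213), the block at (302,282), the knob at (332,228) and the post at (245,265).

Things that could be taken for the block:
- Turquoise blocks at scene (330,195), (420,243) and (183,302): wrong colour.
- Red block at (460,273): wrong colour.
- Bright steel block on the plate at (335,270): this is the one.

For the grip, the rod_cup at scene (296,338) and the knob at (246,290) are also dark. I'll check the choice in a close crop.

```bash
python3 - <<'E'
from h import *
S={n:pickle.load(open(n+'.pkl','rb')) for n in('scene','side')}
a=S['scene']['image'][200:400,210:430];b=S['side']['image'][160:360,180:400]
im=np.hstack([a,b])[:,:,::-1]
cv2.imwrite('pics/crop.png',cv2.resize(im,None,fx=1.8,fy=1.8,interpolation=cv2.INTER_CUBIC))
np.set_printoptions(precision=4,suppress=True)
for n in S:
    s=S[n];c=cloud(s);im=s['image'].astype(int)
    dark=(im.max(2)<45)&(s['depth']>0)
    z=c[:,:,2];reg=(c[:,:,0]>.3)&(c[:,:,0]<.9)&(abs(c[:,:,1])<.4)
    k,l,st,ce=cv2.connectedComponentsWithStats((dark&reg&(z>.05)).astype(np.uint8))
    for i in range(1,k):
        if st[i,4]>25: print(n,'dark',ce[i],st[i,4],np.median(c[l==i],0),c[l==i].min(0),c[l==i].max(0))
    # plate
    m=reg&(abs(z-.012)<.003)&(abs(im.max(2)-im.min(2))<25)&(im.mean(2)>90)
    k,l,st,ce=cv2.connectedComponentsWithStats(m.astype(np.uint8));i=1+np.argmax(st[1:,4])
    p=c[l==i][:,:2].astype(np.float32);print(n,'plate',cv2.minAreaRect(p),len(p))
    m=reg&(abs(z-.097)<.005)&(im.mean(2)>100)
    k,l,st,ce=cv2.connectedComponentsWithStats(m.astype(np.uint8))
    for i in range(1,k):
        if st[i,4]>20: p=c[l==i];print(n,'top',ce[i],st[i,4],p.mean(0),cv2.minAreaRect(p[:,:2].astype(np.float32)))
E
```

```text
scene dark [398.0459 252.4541] 218 [0.6781 0.1632 0.2396] [0.6671 0.1594 0.0503] [0.6893 0.1759 0.3312]
scene dark [345.8529 245.7059] 34 [0.624  0.0416 0.2644] [0.609  0.028  0.2538] [0.6282 0.0602 0.2698]
scene dark [245.2846 289.8385] 130 [ 0.5312 -0.2026  0.1171] [ 0.5138 -0.2137  0.0793] [ 0.5377 -0.1891  0.1276]
scene dark [292.4    347.3714] 35 [ 0.721  -0.1623  0.0795] [ 0.7    -0.1733  0.0511] [ 0.7317 -0.1394  0.0942]
scene dark [383.1429 345.4   ] 35 [0.8298 0.0355 0.097 ] [0.8249 0.0126 0.087 ] [0.8341 0.0603 0.1067]
scene plate ((0.5888057351112366, -0.07237270474433899), (0.3342890739440918, 0.36153173446655273), 79.60157775878906) 6358
scene top [333.9004 262.0717] 251 [0.5582 0.0501 0.0971] ((0.5579635500907898, 0.05146581679582596), (0.039255380630493164, 0.061992257833480835), 82.1946792602539)
scene top [348.9 295.1] 30 [0.6674 0.0339 0.0964] ((0.6664476990699768, 0.03733124956488609), (0.022497396916151047, 0.019705981016159058), 74.51024627685547)
scene top [366.8    296.4333] 30 [0.6932 0.0735 0.0957] ((0.6925885081291199, 0.0734899565577507), (0.012152560986578
[... 1092 characters left out ...]
2383, 0.362280011177063), 79.90802001953125) 5500
side top [315.0256 199.7436] 39 [ 0.6159 -0.3811  0.0967] ((0.617055356502533, -0.382978618144989), (0.05623882636427879, 0.02608930505812168), 9.136514663696289)
side top [265.5926 263.5926] 27 [0.6616 0.0509 0.0972] ((0.6621074676513672, 0.046275630593299866), (0.03607295826077461, 0.018277879804372787), 79.13689422607422)
side top [301.4532 270.2167] 203 [0.5568 0.0575 0.0966] ((0.5581452250480652, 0.05755745619535446), (0.04740959405899048, 0.06213937699794769), 81.66988372802734)
side top [253.5   267.875] 24 [0.6886 0.0769 0.0951] ((0.689529299736023, 0.07796987146139145), (0.015369508415460587, 0.029084710404276848), 77.51270294189453)
```

View pics/crop.png

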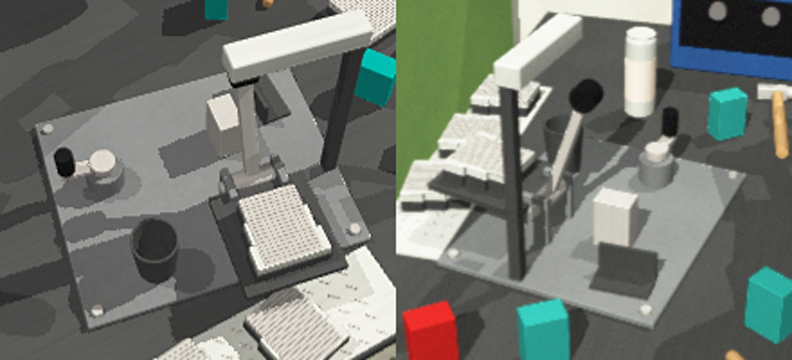

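The crop confirms it: the bright block stands on the plate right under the lever. The drum grip is black at the lever's top, and the crank knob is black beside a white-capped hub at about scene (267,288). Next I'll refine the grip, the knob and the crank axis in the stand frame.

```bash
python3 - <<'E'
from h import *
np.set_printoptions(precision=4,suppress=True)
S={n:pickle.load(open(n+'.pkl','rb')) for n in('scene','side')}
yaw=np.radians(-10.1);ex=np.array([np.cos(yaw),np.sin(yaw),0]);ey=np.array([-np.sin(yaw),np.cos(yaw),0])
M=np.array([ex,ey,[0,0,1]])
O=np.array([.5973,-.0167,0]) # plate centre
for n in S:
    s=S[n];c=cloud(s);im=s['image'].astype(int);q=(c-O)@M.T
    x,y,z=q[...,0],q[...,1],q[...,2]; ok=s['depth']>0
    def rep(name,m):
        p=q[m&ok]
        if len(p)>5: print(n,name,len(p),'lo',np.percentile(p,3,0),'hi',np.percentile(p,97,0),'med',np.median(p,0))
    dark=im.max(2)<60
    rep('grip',dark&(abs(x)<.05)&(y>.02)&(y<.13)&(z>.23)&(z<.30))
    rep('lampbar',(im.mean(2)>90)&(z>.32)&(z<.39)&(abs(x)<.15)&(abs(y)<.3))
    rep('lever',(z>.12)&(z<.24)&(x>-.03)&(x<.1)&(y>.03)&(y<.13))
    rep('knob',dark&(abs(x+.06)<.06)&(abs(y+.2)<.06)&(z>.08)&(z<.13))
    rep('knobtop',dark&(abs(x+.06)<.06)&(abs(y+.2)<.06)&(z>.118)&(z<.13))
    cr=(abs(x)<.1)&(y<-.09)&(y>-.24)&~dark
    for a,b in((.03,.05),(.05,.06),(.06,.07),(.07,.08),(.08,.09),(.09,.1),(.1,.12)): rep('crank%.2f'%a,cr&(z>a)&(z<b))
    rep('pin',(y>.0)&(y<.15)&(x>.04)&(x<.13)&(z>.06)&(z<.1))
E
```

```text
scene grip 44 lo [0.0044 0.0474 0.2523] hi [0.0176 0.0809 0.27  ] med [0.0153 0.0607 0.2645]
scene lampbar 1782 lo [0.0223 0.0278 0.3415] hi [0.0599 0.2082 0.3731] med [0.0494 0.1155 0.3691]
scene lever 369 lo [0.0115 0.0546 0.1242] hi [0.0521 0.076  0.2382] med [0.0299 0.064  0.1834]
scene knob 134 lo [-0.0487 -0.2057  0.0831] hi [-0.0272 -0.1829  0.1257] med [-0.0323 -0.1944  0.1172]
scene knobtop 64 lo [-0.0488 -0.2054  0.1193] hi [-0.0281 -0.1832  0.1271] med [-0.0386 -0.1942  0.1228]
scene crank0.03 77 lo [-0.0298 -0.167   0.0305] hi [-0.0088 -0.1133  0.0492] med [-0.0146 -0.1425  0.0405]
scene crank0.05 129 lo [-0.0525 -0.1633  0.051 ] hi [-0.0103 -0.1114  0.0598] med [-0.0218 -0.1341  0.0569]
scene crank0.06 63 lo [-0.0503 -0.2009  0.0604] hi [-0.0161 -0.1192  0.0697] med [-0.0303 -0.1568  0.0657]
scene crank0.07 204 lo [-0.0546 -0.187   0.0708] hi [-0.0212 -0.1231  0.0793] med [-0.0369 -0.1453  0.0753]
scene crank0.08 16 lo [-0.0536 -0.1849  0.08  ] hi [ 0.0462 -0.1237  0.0865] med [-0.0358 -0.1434  0.0813]
scene crank0.09 12 lo [-0.0388 -0.1985  0.0943] hi [ 0.0981 -0.0968  
[... 555 characters left out ...]
7 -0.1998  0.0827] hi [-0.0324 -0.1753  0.1229] med [-0.0462 -0.1838  0.1061]
side knobtop 32 lo [-0.0556 -0.201   0.1182] hi [-0.0309 -0.1789  0.1232] med [-0.0446 -0.1888  0.1208]
side crank0.03 103 lo [-0.0692 -0.1399  0.0308] hi [-0.0195 -0.1052  0.0496] med [-0.0499 -0.1135  0.0397]
side crank0.05 105 lo [-0.0691 -0.154   0.0511] hi [-0.0133 -0.1064  0.0596] med [-0.047  -0.1207  0.0558]
side crank0.06 56 lo [-0.0615 -0.1956  0.0605] hi [-0.0215 -0.1129  0.0699] med [-0.0496 -0.1296  0.0664]
side crank0.07 108 lo [-0.0578 -0.1832  0.0702] hi [-0.0238 -0.1158  0.0787] med [-0.0416 -0.138   0.0747]
side pin 662 lo [0.0416 0.0152 0.0646] hi [0.1255 0.1404 0.0977] med [0.0763 0.0813 0.0839]
```

```bash
cat >> h.py <<'E'
np.set_printoptions(precision=4,suppress=True)
yaw=np.radians(-10.1);M=np.array([[np.cos(yaw),np.sin(yaw),0],[-np.sin(yaw),np.cos(yaw),0],[0,0,1]]);O=np.array([.5973,-.0167,0])
W=lambda p:O+np.array(p)@M
def tgt(tilt,yw=yaw): return R.from_euler('z',yw)*R.from_euler('x',np.pi)*R.from_euler('y',tilt)
def delta(gp,Rt,back=0,P=None,RR=None):
    "gp: grasp point (stand frame), Rt: tool rotation; back: m behind. delta from measured pose (or P,RR)"
    if P is None:o=robot.get_obs();P=o['tool_pos'];RR=R.from_euler('xyz',o['ee_rot'])
    t=W(gp)+Rt.apply([0,0,.019-back])
    d=RR.inv()*Rt
    return np.r_[d.as_rotvec(),100*RR.inv().apply(t-P)].round(3),t
E
python3 - <<'E'
from h import *
G=[-.005,.068,.265]; print('grip',W(G),'hinge',W([.06,.068,.075]),'axis',W([-.04,-.1365,.1]),'knob',W([-.0415,-.1915,.1]))
for b in(.12,): print(b,delta(G,tgt(np.radians(43)),b))
print('current',robot.get_obs()['ee_rot'])
E
```

```text
grip [0.6043 0.0511 0.265 ] hinge [0.6683 0.0397 0.075 ] axis [ 0.534  -0.1441  0.1   ] knob [ 0.5229 -0.198   0.1   ]
0.12 (array([ -0.202,   0.733,   0.508,  52.463, -42.108, -13.349]), array([0.5365, 0.0632, 0.3389]))
current [-3.1396 -0.0002  0.3578]
```

Request:
{"api": "move_arm", "payload": {"deltas": [0, 0, 0, 3, -2, -5, -1, 0, 0, 0, 6, -5, -10, -1, -0.03, 0.11, 0.08, 10, -8, -13.5, -1, -0.06, 0.22, 0.15, 14, -11, -13.5, -1, -0.09, 0.33, 0.23, 18, -14.5, -13.5, -1, -0.12, 0.44, 0.3, 22, -17.5, -13.5, -1, -0.15, 0.55, 0.38, 26, -21, -13.5, -1, -0.18, 0.65, 0.45, 30, -24, -13.5, -1]}}

```text
time: 0.9
tool_pos: [0.3704, -0.2163, 0.3402]
ee_rot: [3.115, -0.673, -0.107]
wrist_force: [1.4, 0.4, 1.4]
width: 0.0944
finger_force: 0.0
```

```bash
python3 - <<'E'
from h import *
print(delta([-.005,.068,.265],tgt(np.radians(43)),.12)); print(robot.get_obs()['tool_pos'],robot.get_obs()['joint_positions'])
E
```

```text
(array([ -0.019,   0.077,   0.054,  10.513, -29.775,   7.757]), array([0.5365, 0.0632, 0.3389]))
[ 0.3704 -0.2163  0.3402] [-1.1111 -0.6359  1.8095  0.5371  1.5445  0.6792]
```

Request:
{"api": "move_arm", "payload": {"deltas": [0, 0.02, 0.01, 1.5, -4.3, 1.1, -1, 0, 0.03, 0.02, 3, -8.5, 2.2, -1, -0.01, 0.05, 0.03, 4.5, -13, 3.3, -1, -0.01, 0.06, 0.04, 6.5, -18, 4.6, -1, -0.02, 0.08, 0.05, 8.5, -24, 6.2, -1, -0.02, 0.08, 0.05, 10.5, -29.8, 7.7, -1, -0.02, 0.08, 0.05, 10.5, -29.8, 7.7, -1, -0.02, 0.08, 0.05, 10.5, -29.8, 7.7, -1]}}

```text
time: 1.7
tool_pos: [0.5349, 0.0708, 0.3352]
ee_rot: [3.134, -0.744, -0.152]
wrist_force: [-0.1, -0.6, -0.8]
width: 0.0937
finger_force: 0.0
```

```bash
python3 - <<'E'
from h import *
s=snap('wrist');save(s,'w1.png');pickle.dump(s,open('w1.pkl','wb'))
print(delta([-.005,.068,.265],tgt(np.radians(43)),.12)); print(s['obs']['tool_pos'],s['obs']['ee_rot'],s['obs']['joint_positions'])
c=(cloud(s)-O)@M.T;im=s['image'].astype(int)
m=(im.max(2)<60)&(s['depth']>0)&(abs(c[...,0])<.06)&(abs(c[...,1]-.068)<.05)&(c[...,2]>.23)&(c[...,2]<.31)
p=c[m];print(len(p),np.percentile(p,3,0),np.percentile(p,97,0))
E
```

```text
(array([-0.006,  0.006,  0.016,  0.423,  0.434, -0.055]), array([0.5365, 0.0632, 0.3389]))
[0.5349 0.0708 0.3352] [ 3.1341 -0.7441 -0.1516] [ 0.1706 -0.4464  1.7487 -0.2468  1.1352  1.9179]
3212 [-0.0252  0.0494  0.2631] [0.0081 0.0827 0.2854]
```

View pics/w1.png

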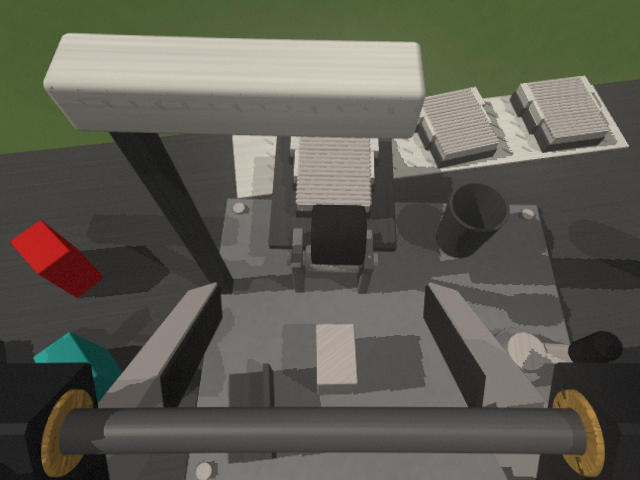

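The wrist view shows the drum at (338,235), between the finger tips at (220,285) and (428,285) and clear of the lamp bar. I'll advance 12 cm and close.

Request:
{"api": "move_arm", "payload": {"deltas": [0, 0, 0.015, 0.4, 0.6, 3, -1, 0, 0, 0.015, 0.4, 0.6, 6, -1, 0, 0, 0.015, 0.4, 0.6, 9, -1, 0, 0, 0.015, 0.4, 0.6, 12, -1, 0, 0, 0.015, 0.4, 0.6, 12, -1, 0, 0, 0.015, 0.4, 0.6, 12, 1, 0, 0, 0.015, 0.4, 0.6, 12, 1, 0, 0, 0.015, 0.4, 0.6, 12, 1]}}

```text
time: 2.55
tool_pos: [0.6167, 0.0424, 0.2556]
ee_rot: [-3.134, -0.753, -0.186]
wrist_force: [-0.3, -0.1, -0.1]
width: 0.0736
finger_force: 0.0
```

Request:
{"api": "move_arm", "payload": {"deltas": [0, 0, 0, 0, 0, 0, 1, 0, 0, 0, 0, 0, 0, 1]}}

```text
time: 2.75
tool_pos: [0.6166, 0.043, 0.2542]
ee_rot: [-3.134, -0.751, -0.184]
wrist_force: [0.2, 0.9, -1.0]
width: 0.0575
finger_force: 0.0
```

```bash
python3 - <<'E'
from h import *
o=robot.get_obs();RR=R.from_euler('xyz',o['ee_rot']);g=o['tool_pos']-RR.apply([0,0,.019]);q=M@(g-O)
print('grasp stand',q,'width',o['width'],o['finger_force'],o['wrist_force'])
h=np.array([.06,q[1],.075]);v=q-h;r=np.hypot(v[0],v[2]);th=np.arctan2(-v[0],v[2]);print('r',r,'th',th)
for a in np.arange(th,1.46,.1):
    p=h+r*np.array([-np.sin(a),0,np.cos(a)]);print(round(a,2),(100*RR.inv().apply(M.T@(p-q))).round(2),p)
E
```

```text
grasp stand [-0.0044  0.0622  0.2681] width 0.05746447211690144 0.0 [ 0.2024  0.8829 -1.0065]
r 0.2035239717545373 th 0.3220087636466912
0.32 [ 0. -0.  0.] [-0.0044  0.0622  0.2681]
0.42 [-1.89  0.01 -0.75] [-0.0234  0.0622  0.2607]
0.52 [-3.85  0.02 -1.31] [-0.0415  0.0622  0.2514]
0.62 [-5.85  0.03 -1.67] [-0.0586  0.0622  0.2404]
0.72 [-7.88  0.04 -1.83] [-0.0745  0.0622  0.2277]
0.82 [-9.91  0.05 -1.79] [-0.0891  0.0622  0.2135]
0.92 [-11.93   0.07  -1.54] [-0.1022  0.0622  0.198 ]
1.02 [-13.91   0.08  -1.1 ] [-0.1136  0.0622  0.1812]
1.12 [-15.84   0.09  -0.45] [-0.1234  0.0622  0.1633]
1.22 [-17.7    0.1    0.38] [-0.1313  0.0622  0.1446]
1.32 [-19.46   0.12   1.39] [-0.1373  0.0622  0.1251]
1.42 [-21.12   0.13   2.58] [-0.1413  0.0622  0.1052]
```

Request:
{"api": "move_arm", "payload": {"deltas": [0, 0, 0, 0, -0.3, 0, 1, 0, 0, 0, 0, -0.3, 0, 1, 0, 0, 0, 0, -0.3, 0, 1, 0, 0, 0, 0, -0.3, 0, 1]}}

```text
time: 3.15
tool_pos: [0.6173, 0.0465, 0.253]
ee_rot: [-3.134, -0.749, -0.184]
wrist_force: [0.2, 4.0, 0.1]
width: 0.0358
finger_force: 30.0
```

Gripped at 35.8 mm. Now I'll swing along the arc.

Request:
{"api": "move_arm", "payload": {"deltas": [0, 0, 0, -0.9, 0, -0.4, 1, 0, 0, 0, -1.9, 0, -0.75, 1, 0, 0, 0, -2.9, 0, -1.05, 1, 0, 0, 0, -3.85, 0, -1.3, 1, 0, 0, 0, -4.85, 0, -1.5, 1, 0, 0, 0, -5.85, 0, -1.67, 1, 0, 0, 0, -6.85, 0, -1.77, 1, 0, 0, 0, -7.9, 0, -1.83, 1]}}

```text
time: 3.95
tool_pos: [0.5493, 0.0588, 0.2135]
ee_rot: [-3.134, -0.753, -0.183]
wrist_force: [9.1, 1.4, -3.4]
width: 0.0361
finger_force: 30.0
```

Request:
{"api": "move_arm", "payload": {"deltas": [0, 0, 0, -1, 0, 0, 1, 0, 0, 0, -2, 0, 0.05, 1, 0, 0, 0, -3, 0, 0.15, 1, 0, 0, 0, -4, 0, 0.3, 1, 0, 0, 0, -5, 0, 0.5, 1, 0, 0, 0, -6, 0, 0.75, 1, 0, 0, 0, -7, 0, 1.05, 1, 0, 0, 0, -7, 0, 1.05, 1]}}

```text
time: 4.75
tool_pos: [0.5032, 0.0671, 0.1554]
ee_rot: [-3.135, -0.746, -0.184]
wrist_force: [-3.7, 3.4, 1.5]
width: 0.036
finger_force: 30.0
```

```bash
cat > st.py <<'E'
from h import *
o=robot.get_obs();RR=R.from_euler('xyz',o['ee_rot']);g=o['tool_pos']-RR.apply([0,0,.019]);q=M@(g-O)
print('grasp stand',q,'width',o['width'],o['finger_force'],'F stand',M@o['wrist_force'],'t',o['time'])
h=np.array([.06,q[1],.075]);v=q-h;r=np.hypot(v[0],v[2]);th=np.arctan2(-v[0],v[2]);print('r',r,'th',th)
for a in np.arange(th,1.46,.05):
    p=h+r*np.array([-np.sin(a),0,np.cos(a)]);print(round(a,2),(100*RR.inv().apply(M.T@(p-q))).round(2),p)
E
python3 st.py
```

```text
grasp stand [-0.1202  0.066   0.1693] width 0.03601986388525612 30.00382572412491 F stand [-4.2443  2.6604  1.4627] t 4.75
r 0.2034131382929807 th 1.0884925904307987
1.09 [-0.  0. -0.] [-0.1202  0.066   0.1693]
1.14 [-0.95  0.01  0.37] [-0.1247  0.066   0.1602]
1.19 [-1.88  0.01  0.78] [-0.1287  0.066   0.1509]
1.24 [-2.79  0.02  1.24] [-0.1323  0.066   0.1414]
1.29 [-3.67  0.02  1.74] [-0.1354  0.066   0.1317]
1.34 [-4.53  0.03  2.29] [-0.1379  0.066   0.1218]
1.39 [-5.36  0.04  2.87] [-0.14    0.066   0.1119]
1.44 [-6.16  0.04  3.5 ] [-0.1416  0.066   0.1018]
```

Request:
{"api": "move_arm", "payload": {"deltas": [0, 0, 0, -0.6, 0, 0.25, 1, 0, 0, 0, -1.2, 0, 0.5, 1, 0, 0, 0, -1.6, 0, 0.68, 1, 0, 0, 0, -2, 0, 0.85, 1, 0, 0, 0, -2, 0, 0.85, 1]}}

```text
time: 5.25
tool_pos: [0.4951, 0.0686, 0.1367]
ee_rot: [-3.135, -0.747, -0.184]
wrist_force: [-5.9, 3.9, 3.8]
width: 0.0357
finger_force: 30.0
```

```bash
python3 st.py|head -3
```

```text
grasp stand [-0.1285  0.0661  0.1506] width 0.03569808670979283 30.005313456058502 F stand [-6.4768  2.7995  3.7803] t 5.25
r 0.20309018811752666 th 1.1894001167610537
1.19 [0. 0. 0.] [-0.1285  0.0661  0.1506]
```

Request:
{"api": "move_arm", "payload": {"deltas": [0, 0, 0, -0.3, 0, 0.15, 1, 0, 0, 0, -0.5, 0, 0.25, 1, 0, 0, 0, -0.5, 0, 0.25, 1, 0, 0, 0, -0.5, 0, 0.25, 1]}}

```text
time: 5.65
tool_pos: [0.4932, 0.069, 0.1315]
ee_rot: [-3.135, -0.747, -0.185]
wrist_force: [-7.0, 4.2, 4.3]
width: 0.036
finger_force: 30.0
```

Request:
{"api": "move_arm", "payload": {"deltas": [0, 0, 0, -0.3, 0, 0.15, 1, 0, 0, 0, -0.5, 0, 0.27, 1, 0, 0, 0, -0.5, 0, 0.27, 1, 0, 0, 0, -0.5, 0, 0.27, 1]}}

```text
time: 6.05
tool_pos: [0.4913, 0.0693, 0.1258]
ee_rot: [-3.135, -0.746, -0.185]
wrist_force: [-6.3, 4.0, 3.9]
width: 0.0358
finger_force: 30.0
```

```bash
python3 st.py|head -3
```

```text
grasp stand [-0.1324  0.0661  0.1398] width 0.035845159207783694 30.006169974803925 F stand [-6.9343  2.8409  3.9161] t 6.05
r 0.20299172172973495 th 1.2459634074573471
1.25 [-0.  0.  0.] [-0.1324  0.0661  0.1398]
```

Request:
{"api": "move_arm", "payload": {"deltas": [0, 0, 0, -0.3, 0, 0.12, 1, 0, 0, 0, -0.5, 0, 0.2, 1, 0, 0, 0, -0.5, 0, 0.2, 1, 0, 0, 0, -0.5, 0, 0.2, 1]}}

```text
time: 6.45
tool_pos: [0.4899, 0.0696, 0.1216]
ee_rot: [-3.135, -0.748, -0.184]
wrist_force: [-1.9, 3.4, 2.5]
width: 0.036
finger_force: 30.0
```

Request:
{"api": "move_arm", "payload": {"deltas": [0, 0, 0, -0.3, 0, 0.15, 1, 0, 0, 0, -0.5, 0, 0.27, 1, 0, 0, 0, -0.5, 0, 0.27, 1, 0, 0, 0, -0.5, 0, 0.27, 1]}}

```text
time: 6.85
tool_pos: [0.4894, 0.0697, 0.1198]
ee_rot: [-3.135, -0.753, -0.185]
wrist_force: [-12.8, 2.2, 13.5]
width: 0.0361
finger_force: 30.0
```

```bash
python3 st.py|head -3; python3 - <<'E'
from h import *
s=snap('side');a=s['image'][150:350,180:400];cv2.imwrite('pics/s2.png',cv2.resize(a[:,:,::-1],None,fx=2.5,fy=2.5,interpolation=cv2.INTER_CUBIC))
E
```

```text
grasp stand [-0.1344  0.0661  0.1337] width 0.03610447788356704 30.005880296230316 F stand [-12.9778  -0.0307  13.459 ] t 6.85
r 0.20306631049547022 th 1.2775342871967232
1.28 [ 0. -0. -0.] [-0.1344  0.0661  0.1337]
```

View pics/s2.png

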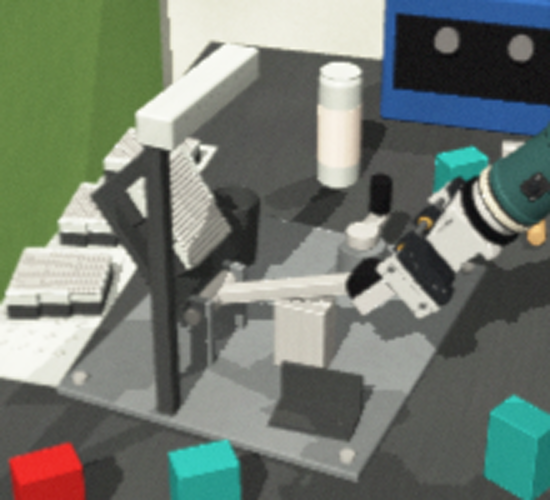

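The side view shows the bar (250,287) resting on the block (305,330), and the force rose from 3 to 13 N. I'll press a bit more, hold, then release and back away.

Request:
{"api": "move_arm", "payload": {"deltas": [0, 0, 0, -0.2, 0, 0.2, 1, 0, 0, 0, -0.4, 0, 0.35, 1, 0, 0, 0, -0.4, 0, 0.35, 1, 0, 0, 0, -0.4, 0, 0.35, 1, 0, 0, 0, -0.4, 0, 0.35, 1, 0, 0, 0, -0.4, 0, 0.35, 1]}}

```text
time: 7.5
tool_pos: [0.49, 0.0696, 0.1184]
ee_rot: [-3.134, -0.758, -0.185]
wrist_force: [-27.9, 0.6, 29.4]
width: 0.0359
finger_force: 30.0
```

```bash
python3 st.py|head -3
```

```text
grasp stand [-0.1338  0.0661  0.1322] width 0.03590422664532421 30.012352466583252 F stand [-27.5432  -4.2719  29.4273] t 7.5
r 0.20211559593636289 th 1.2837891134869739
1.28 [ 0. -0. -0.] [-0.1338  0.0661  0.1322]
```

Request:
{"api": "move_arm", "payload": {"deltas": [0, 0, 0, 0.2, 0, -0.2, 1, 0, 0, 0, 0.2, 0, -0.2, -1, 0, 0, 0, 0.2, 0, -0.2, -1, 0, 0, 0, 0.2, 0, -0.2, -1, 0, 0, 0, 0.2, 0, -0.2, -1, 0, 0, 0, 0.2, 0, -0.2, -1, 0, 0, 0, 0.2, 0, -0.2, -1]}}

```text
time: 8.2
tool_pos: [0.4876, 0.0699, 0.1135]
ee_rot: [-3.135, -0.748, -0.184]
wrist_force: [-0.3, 0.7, 0.1]
width: 0.0805
finger_force: 0.0
```

Request:
{"api": "move_arm", "payload": {"deltas": [0, 0, 0, 0.2, 0, -2, -1, 0, 0, 0, 0.2, 0, -4.5, -1, 0, 0, 0, 0.2, 0, -7.5, -1, 0, 0, 0, 0.2, 0, -11, -1, 0, 0, 0, 0.2, 0, -15, -1, 0, 0, 0, 0.2, 0, -15, -1]}}

```text
time: 8.8
tool_pos: [0.3951, 0.0943, 0.2298]
ee_rot: [-3.135, -0.751, -0.183]
wrist_force: [-0.2, -0.2, -0.7]
width: 0.0938
finger_force: 0.0
```

```bash
python3 - <<'E'
from h import *
K=[-.0415,-.1915,.108]
print(delta(K,tgt(0,yaw+np.pi/2),.12)); o=robot.get_obs();print(o['joint_positions'],o['wrist_force'])
s=snap('side');save(s,'s3.png',(180,150,400,350),2.5);pickle.dump(s,open('s3.pkl','wb'))
c=(cloud(s)-O)@M.T;im=s['image']
a=c[...,2];m=(abs(c[...,0]+.05)<.045)&(abs(c[...,1]-.07)<.04)&(abs(a-.097)<.006);print('block top',c[m].mean(0),m.sum())
E
```

```text
(array([ 0.585, -0.59 , -1.494, 11.658, 26.492, 13.568]), array([ 0.5229, -0.198 ,  0.209 ]))
[ 0.4319 -0.7566  2.1149 -0.4369  1.1656  2.2284] [-0.215  -0.1728 -0.6736]
block top [-0.0533  0.0716  0.0965] 175
```

View pics/s3.png

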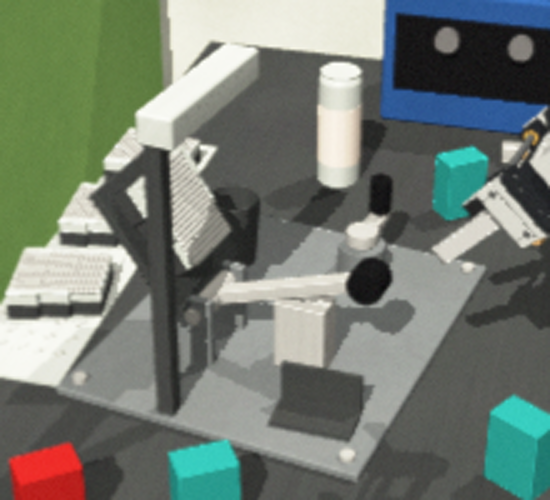

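The lever stayed down: the bar is still on the block at (300,295), and the gripper is clear. Moving on to above the knob.

Request:
{"api": "move_arm", "payload": {"deltas": [0.045, -0.045, -0.12, 0, 2, 0, -1, 0.09, -0.09, -0.24, 1, 4, 1, -1, 0.135, -0.135, -0.36, 2, 6.5, 2, -1, 0.18, -0.18, -0.48, 3, 9, 3, -1, 0.23, -0.23, -0.6, 4.5, 11.5, 4.5, -1, 0.28, -0.28, -0.72, 5.5, 14, 6, -1, 0.33, -0.33, -0.84, 7, 16.5, 7.5, -1, 0.38, -0.38, -0.96, 8, 19, 9, -1]}}

```text
time: 9.65
tool_pos: [0.4735, -0.1113, 0.2135]
ee_rot: [2.973, -0.392, 0.586]
wrist_force: [0.6, 1.3, 0.8]
width: 0.094
finger_force: 0.0
```

```bash
python3 - <<'E'
from h import *
print(delta([-.0415,-.1915,.108],tgt(0,yaw+np.pi/2),.12))
E
```

```text
(array([ 0.316, -0.303, -0.829, -0.803,  9.783,  1.821]), array([ 0.5229, -0.198 ,  0.209 ]))
```

Request:
{"api": "move_arm", "payload": {"deltas": [0.05, -0.05, -0.12, -0.1, 1.6, 0.3, -1, 0.1, -0.1, -0.25, -0.2, 3.2, 0.6, -1, 0.15, -0.15, -0.38, -0.4, 5, 0.9, -1, 0.2, -0.2, -0.52, -0.5, 6.5, 1.2, -1, 0.25, -0.25, -0.66, -0.7, 8.2, 1.5, -1, 0.316, -0.303, -0.829, -0.8, 9.8, 1.8, -1, 0.316, -0.303, -0.829, -0.8, 9.8, 1.8, -1, 0.316, -0.303, -0.829, -0.8, 9.8, 1.8, -1]}}

```text
time: 10.45
tool_pos: [0.5229, -0.1963, 0.2071]
ee_rot: [-3.138, -0.002, 1.391]
wrist_force: [0.2, 0.4, 0.4]
width: 0.0939
finger_force: 0.0
```

```bash
python3 - <<'E'
from h import *
s=snap('wrist');save(s,'w2.png');pickle.dump(s,open('w2.pkl','wb'))
c=(cloud(s)-O)@M.T;im=s['image'].astype(int);ok=s['depth']>0
m=ok&(im.max(2)<70)&(abs(c[...,0]+.04)<.04)&(abs(c[...,1]+.19)<.04)&(c[...,2]>.118)&(c[...,2]<.13)
p=c[m]
if len(p): print('knob top',len(p),np.percentile(p,2,0),np.percentile(p,98,0),cv2.minEnclosingCircle(p[:,:2].astype(np.float32)))
m=ok&(im.mean(2)>90)&(abs(c[...,0]+.04)<.04)&(abs(c[...,1]+.13)<.04)&(c[...,2]>.066)&(c[...,2]<.095)
p=c[m]
if len(p): print('hub top',len(p),np.percentile(p,2,0),np.percentile(p,98,0))
print(delta([-.0415,-.1915,.108],tgt(0,yaw+np.pi/2)))
E
```

```text
knob top 1245 [-0.0536 -0.2053  0.1188] [-0.0297 -0.1814  0.1234] ((-0.041618674993515015, -0.1938035488128662), 0.013913716189563274)
hub top 2727 [-0.057  -0.1685  0.0712] [-0.0223 -0.1218  0.0775]
(array([-0.002, -0.002, -0.004, -0.19 ,  0.089, 11.865]), array([ 0.5229, -0.198 ,  0.089 ]))
```

View pics/w2.png

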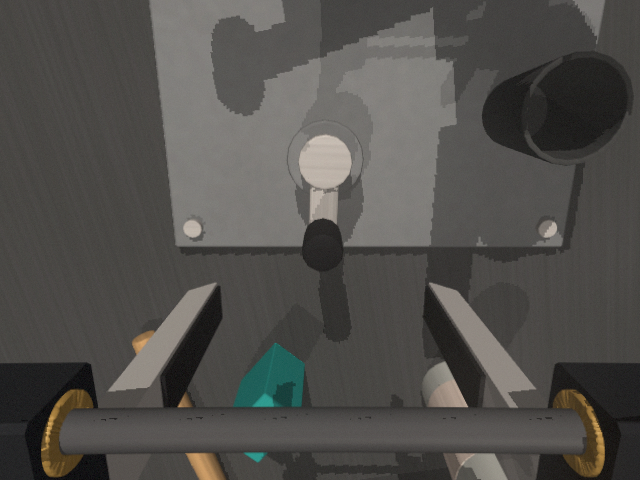

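The wrist view shows the knob at (322,240) centred between the fingers, with the hub at (325,160). I'll descend and close.

Request:
{"api": "move_arm", "payload": {"deltas": [0, 0, 0, -0.4, 0.1, 3, -1, 0, 0, 0, -0.4, 0.1, 6, -0.4, 0, 0, 0, -0.4, 0.1, 9, -0.2, 0, 0, 0, -0.4, 0.1, 11.8, 0, 0, 0, 0, -0.4, 0.1, 11.8, 1, 0, 0, 0, -0.4, 0.1, 11.8, 1, 0, 0, 0, -0.4, 0.1, 11.8, 1, 0, 0, 0, -0.4, 0.1, 11.8, 1]}}

```text
time: 11.3
tool_pos: [0.5245, -0.2004, 0.0942]
ee_rot: [3.137, 0.001, 1.392]
wrist_force: [-0.1, -0.6, -0.1]
width: 0.0417
finger_force: 0.0
```

Request:
{"api": "move_arm", "payload": {"deltas": [0, 0, 0, 0, 0, 0, 1, 0, 0, 0, 0, 0, 0, 1, 0, 0, 0, 0, 0, 0, 1, 0, 0, 0, 0, 0, 0, 1]}}

```text
time: 11.7
tool_pos: [0.5234, -0.2, 0.093]
ee_rot: [3.141, 0.0, 1.392]
wrist_force: [-2.5, 0.2, 6.3]
width: 0.0279
finger_force: 30.0
```

```bash
cat > cr.py <<'E'
from h import *
import sys
o=robot.get_obs();RR=R.from_euler('xyz',o['ee_rot']);q=M@(o['tool_pos']-O)
A=np.array([-.0397,-.139]);v=q[:2]-A;ph=np.arctan2(v[1],v[0])
print('q',q,'r',np.hypot(*v),'phi',ph,'F',M@o['wrist_force'],o['width'],o['finger_force'],'t',o['time'],'yaw',o['ee_rot'],'j',o['joint_positions'])
step=float(sys.argv[1])
for k in range(1,9):
    a=ph-k*step;p=np.r_[A+.055*np.array([np.cos(a),np.sin(a)]),.0885]
    print((100*RR.inv().apply(M.T@(p-q))).round(1))
E
python3 cr.py .35
```

```text
q [-0.0406 -0.1934  0.093 ] r 0.05442137359969601 phi -1.587048859989656 F [-2.5243 -0.2442  6.3138] 0.027861829560909993 30.002387166023254 t 11.7 yaw [3.1408 0.0003 1.3921] j [-0.4661  0.158   1.5175 -0.      1.4653 -0.2875]
[ 0.3 -1.9  0.4]
[ 1.3 -3.5  0.4]
[ 2.8 -4.7  0.4]
[ 4.6 -5.4  0.4]
[ 6.5 -5.3  0.4]
[ 8.3 -4.6  0.4]
[ 9.7 -3.4  0.4]
[10.6 -1.7  0.4]
```

Request:
{"api": "move_arm", "payload": {"deltas": [0, 0, 0, 0.3, -1.9, -0.3, 1, 0, 0, 0, 1.3, -3.5, -0.3, 1, 0, 0, 0, 2.8, -4.7, -0.3, 1, 0, 0, 0, 4.6, -5.4, -0.3, 1, 0, 0, 0, 6.5, -5.3, -0.3, 1, 0, 0, 0, 8.3, -4.6, -0.3, 1, 0, 0, 0, 9.7, -3.4, -0.3, 1, 0, 0, 0, 10.6, -1.7, -0.3, 1]}}

```text
time: 12.5
tool_pos: [0.5236, -0.0916, 0.0932]
ee_rot: [-3.136, 0.0, 1.393]
wrist_force: [-4.8, -3.0, -2.1]
width: 0.0271
finger_force: 30.0
```

```bash
python3 cr.py .35
```

```text
q [-0.0594 -0.0867  0.0932] r 0.0559095779376236 phi 1.9317432227825626 F [-4.1719 -3.7946 -2.0896] 0.027129217977772426 29.999417066574097 t 12.5 yaw [-3.1364  0.0005  1.3926] j [-0.2793  0.1     1.582  -0.001   1.4647 -0.101 ]
[0.3 1.9 0.5]
[-0.   3.8  0.4]
[-1.   5.5  0.4]
[-2.4  6.7  0.4]
[-4.2  7.4  0.4]
[-6.1  7.4  0.4]
[-7.9  6.8  0.4]
[-9.4  5.5  0.4]
```

Request:
{"api": "move_arm", "payload": {"deltas": [0, 0, 0, 0.3, 1.9, 0, 1, 0, 0, 0, 0, 3.7, 0, 1, 0, 0, 0, -1, 5.3, 0, 1, 0, 0, 0, -2.4, 6.5, 0, 1, 0, 0, 0, -4.2, 7.2, 0, 1, 0, 0, 0, -6.1, 7.2, 0, 1, 0, 0, 0, -7.9, 6.6, 0, 1, 0, 0, 0, -9.4, 5.3, 0, 1]}}

```text
time: 13.3
tool_pos: [0.5609, -0.1938, 0.0932]
ee_rot: [-3.141, -0.004, 1.392]
wrist_force: [1.5, 7.0, -3.7]
width: 0.0274
finger_force: 30.0
```

```bash
python3 cr.py .35
```

```text
q [-0.0048 -0.1807  0.0932] r 0.05435633593113949 phi -0.8744126238139531 F [ 0.2847  7.1721 -3.6837] 0.027385283882358617 29.99964952468872 t 13.3 yaw [-3.1407 -0.0044  1.3925] j [-0.4305  0.2307  1.4315  0.004   1.4813 -0.2526]
[-1.  -1.6  0.5]
[-1.3 -3.5  0.5]
[-1.  -5.4  0.5]
[-0.  -7.   0.5]
[ 1.4 -8.3  0.5]
[ 3.2 -8.9  0.5]
[ 5.1 -8.9  0.5]
[ 6.9 -8.2  0.5]
```

```bash
python3 - <<'E'
import numpy as np
# tool x=stand y, tool y=stand x
ph=-.9;P=lambda a:5.5*np.array([np.sin(a),np.cos(a)])
W0=5.6
while W0<12.7:
    n=4;print(round(W0,2),'->',round(W0+.5,2),'phi',round((ph-.5+np.pi)%(2*np.pi)-np.pi,2),[list((P(ph-.5*k/n)-P(ph)).round(2)) for k in range(1,n+1)], 'endpos stand',(np.array([-.0397,-.139])+P(ph-.5)[::-1]/100).round(4));ph-=.5;W0+=.5
E
```

```text
5.6 -> 6.1 phi -1.4 [[np.float64(-0.39), np.float64(-0.56)], [np.float64(-0.71), np.float64(-1.17)], [np.float64(-0.95), np.float64(-1.82)], [np.float64(-1.11), np.float64(-2.48)]] endpos stand [-0.0304 -0.1932]
6.1 -> 6.6 phi -1.9 [[np.float64(-0.07), np.float64(-0.68)], [np.float64(-0.06), np.float64(-1.37)], [np.float64(0.03), np.float64(-2.05)], [np.float64(0.22), np.float64(-2.71)]] endpos stand [-0.0575 -0.191 ]
6.6 -> 7.1 phi -2.4 [[np.float64(0.26), np.float64(-0.64)], [np.float64(0.6), np.float64(-1.23)], [np.float64(1.01), np.float64(-1.78)], [np.float64(1.49), np.float64(-2.28)]] endpos stand [-0.0803 -0.1762]
7.1 -> 7.6 phi -2.9 [[np.float64(0.53), np.float64(-0.43)], [np.float64(1.12), np.float64(-0.79)], [np.float64(1.74), np.float64(-1.08)], [np.float64(2.4), np.float64(-1.28)]] endpos stand [-0.0931 -0.1522]
7.6 -> 8.1 phi 2.88 [[np.float64(0.68), np.float64(-0.12)], [np.float64(1.36), np.float64(-0.16)], [np.float64(2.05), np.float64(-0.11)], [np.float64(2.72), np.float64(0.02)]] endpos stand [-0.0929 -0.1249]
8.1 -> 8.6 phi 2.38 [[np.float64(0.65), np.float64(0.22)]
[... 1330 characters left out ...]
64(-2.54), np.float64(-0.98)]] endpos stand [ 0.0052 -0.1708]
11.6 -> 12.1 phi -1.12 [[np.float64(-0.53), np.float64(-0.43)], [np.float64(-1.01), np.float64(-0.93)], [np.float64(-1.42), np.float64(-1.48)], [np.float64(-1.76), np.float64(-2.07)]] endpos stand [-0.0156 -0.1884]
12.1 -> 12.6 phi -1.62 [[np.float64(-0.26), np.float64(-0.64)], [np.float64(-0.44), np.float64(-1.3)], [np.float64(-0.54), np.float64(-1.98)], [np.float64(-0.55), np.float64(-2.67)]] endpos stand [-0.0422 -0.1939]
12.6 -> 13.1 phi -2.12 [[np.float64(0.07), np.float64(-0.68)], [np.float64(0.23), np.float64(-1.35)], [np.float64(0.47), np.float64(-1.99)], [np.float64(0.79), np.float64(-2.6)]] endpos stand [-0.0683 -0.186 ]
```

Request:
{"api": "move_arm", "payload": {"deltas": [0, 0, 0, -0.4, -0.55, 0, 1, 0, 0, 0, -0.7, -1.2, 0, 1, 0, 0, 0, -0.95, -1.8, 0, 1, 0, 0, 0, -1.1, -2.5, 0, 1]}}

```text
time: 13.7
tool_pos: [0.5337, -0.2008, 0.0934]
ee_rot: [-3.141, 0.0, 1.392]
wrist_force: [2.7, 1.4, -12.1]
width: 0.0278
finger_force: 30.0
```

Request:
{"api": "move_arm", "payload": {"deltas": [0, 0, 0, -0.07, -0.7, 0, 1, 0, 0, 0, -0.06, -1.4, 0, 1, 0, 0, 0, 0.03, -2.05, 0, 1, 0, 0, 0, 0.2, -2.7, 0, 1]}}

```text
time: 14.1
tool_pos: [0.5068, -0.1939, 0.0935]
ee_rot: [-3.139, -0.0, 1.392]
wrist_force: [2.5, -1.4, -18.5]
width: 0.0271
finger_force: 30.0
```

```bash
python3 cr.py .35|head -1
```

```text
q [-0.0581 -0.1903  0.0935] r 0.05448923055146749 phi -1.9143776688772516 F [  2.7368  -0.8883 -18.4802] 0.027099223768582058 29.994620382785797 t 14.1 yaw [-3.1394 -0.0001  1.392 ] j [-0.4695  0.1215  1.5576 -0.0005  1.4646 -0.2907]
```

The downward force is building, so I'll lower the tool slightly while winding.

Request:
{"api": "move_arm", "payload": {"deltas": [0, 0, 0, 0.25, -0.65, 0.1, 1, 0, 0, 0, 0.6, -1.25, 0.2, 1, 0, 0, 0, 1, -1.8, 0.3, 1, 0, 0, 0, 1.5, -2.3, 0.4, 1]}}

```text
time: 14.5
tool_pos: [0.4879, -0.1766, 0.0932]
ee_rot: [3.14, 0.004, 1.392]
wrist_force: [-2.0, -5.5, -2.2]
width: 0.0274
finger_force: 30.0
```

Request:
{"api": "move_arm", "payload": {"deltas": [0, 0, 0, 0.55, -0.45, 0, 1, 0, 0, 0, 1.1, -0.8, 0, 1, 0, 0, 0, 1.75, -1.1, 0, 1, 0, 0, 0, 2.4, -1.3, 0, 1]}}

```text
time: 14.9
tool_pos: [0.4786, -0.1498, 0.0932]
ee_rot: [-3.142, 0.003, 1.392]
wrist_force: [-3.7, -4.2, -3.7]
width: 0.0273
finger_force: 30.0
```

```bash
python3 cr.py .35|head -1
```

```text
q [-0.0935 -0.1519  0.0932] r 0.055319752685447775 phi -2.906256098476147 F [-2.8638 -4.7717 -3.6808] 0.027330870881824686 29.998679459095 t 14.9 yaw [-3.1415  0.0025  1.3917] j [-0.4148  0.0297  1.6564 -0.0025  1.4549 -0.2354]
```

Request:
{"api": "move_arm", "payload": {"deltas": [0, 0, 0, 0.7, -0.1, 0, 1, 0, 0, 0, 1.35, -0.15, 0, 1, 0, 0, 0, 2.05, -0.1, 0, 1, 0, 0, 0, 2.7, 0, 0, 1]}}

```text
time: 15.3
tool_pos: [0.4837, -0.1223, 0.0931]
ee_rot: [-3.141, 0.0, 1.392]
wrist_force: [-3.1, -1.8, -0.3]
width: 0.0272
finger_force: 30.0
```

Request:
{"api": "move_arm", "payload": {"deltas": [0, 0, 0, 0.65, 0.2, 0.1, 1, 0, 0, 0, 1.25, 0.5, 0.1, 1, 0, 0, 0, 1.85, 0.9, 0.1, 1, 0, 0, 0, 2.4, 1.3, 0.1, 1]}}

```text
time: 15.7
tool_pos: [0.5023, -0.1004, 0.093]
ee_rot: [3.139, -0.001, 1.393]
wrist_force: [-3.2, -0.2, 5.1]
width: 0.0276
finger_force: 30.0
```

```bash
python3 cr.py .35|head -1
```

```text
q [-0.0788 -0.0991  0.093 ] r 0.05589697139751423 phi 2.345556621638072 F [-3.1127 -0.7129  5.1473] 0.027607699405184382 30.00421643257141 t 15.7 yaw [ 3.1387 -0.001   1.3927] j [-0.3089  0.0517  1.634   0.0014  1.4532 -0.131 ]
```

Request:
{"api": "move_arm", "payload": {"deltas": [0, 0, 0, 0.45, 0.5, 0, 1, 0, 0, 0, 0.85, 1.05, 0, 1, 0, 0, 0, 1.15, 1.65, 0, 1, 0, 0, 0, 1.4, 2.3, 0, 1]}}

```text
time: 16.1
tool_pos: [0.5285, -0.091, 0.093]
ee_rot: [3.137, -0.001, 1.393]
wrist_force: [-3.6, -1.1, 5.6]
width: 0.0273
finger_force: 30.0
```

Request:
{"api": "move_arm", "payload": {"deltas": [0, 0, 0, 0.15, 0.65, 0, 1, 0, 0, 0, 0.25, 1.35, 0, 1, 0, 0, 0, 0.25, 2.05, 0, 1, 0, 0, 0, 0.15, 2.7, 0, 1]}}

```text
time: 16.5
tool_pos: [0.5376, -0.0909, 0.0922]
ee_rot: [-3.102, -0.002, 1.393]
wrist_force: [-53.2, 11.3, 37.3]
width: 0.0272
finger_force: 30.0
```

```bash
python3 cr.py .35|head -1
```

```text
q [-0.0458 -0.0835  0.0922] r 0.05582257019963736 phi 1.6797486482917847 F [-54.3427   1.8326  37.3413] 0.0271642409027157 30.01401700079441 t 16.5 yaw [-3.1019 -0.0015  1.3929] j [-0.2701  0.1567  1.5211 -0.0021  1.5035 -0.092 ]
```

The force jumped to 54 N and motion halted after 9.3 rad (1.5 turns), so the crank is solid against its stop. I'll ease the load, hold, then open.

Request:
{"api": "move_arm", "payload": {"deltas": [0, 0, 0, 0.05, -0.6, 0, 1, 0, 0, 0, 0.05, -1.1, 0, 1, 0, 0, 0, 0.05, -1.1, 0, 1, 0, 0, 0, 0.05, -1.3, 0, 1, 0, 0, 0, 0.05, -1.3, 0, 1]}}

```text
time: 17.0
tool_pos: [0.5361, -0.0908, 0.0927]
ee_rot: [-3.132, -0.001, 1.392]
wrist_force: [-17.0, 1.6, 15.4]
width: 0.0272
finger_force: 30.0
```

```bash
python3 cr.py .35|head -1
```

```text
q [-0.0472 -0.0837  0.0927] r 0.05585170090365443 phi 1.706027214237583 F [-17.0201  -1.4433  15.3928] 0.027238791609020967 29.982866048812866 t 17.0 yaw [-3.1317 -0.0006  1.3925] j [-0.2718  0.1305  1.5494 -0.0004  1.4716 -0.0934]
```

Request:
{"api": "move_arm", "payload": {"deltas": [0, 0, 0, 0, -0.2, -0.2, 0.2, 0, 0, 0, 0, -0.2, -0.2, -0.3, 0, 0, 0, 0, -0.2, -0.2, -0.3, 0, 0, 0, 0, -0.2, -0.2, -0.3, 0, 0, 0, 0, -0.2, -0.2, -0.3, 0, 0, 0, 0, -0.2, -3, -0.3, 0, 0, 0, 0, -0.2, -7, -0.3, 0, 0, 0, 0, -0.2, -12, -0.3]}}

```text
time: 17.8
tool_pos: [0.5377, -0.0914, 0.2087]
ee_rot: [-3.137, -0.001, 1.392]
wrist_force: [0.6, -0.8, 0.8]
width: 0.0611
finger_force: 0.0
```

Request:
{"api": "move_arm", "payload": {"deltas": [0, 0, 0, -3, -4, -3, -0.3, 0, 0, 0, -6, -8, -4, -0.3, 0, 0, 0, -6, -8, -4, -0.3]}}

```text
time: 18.1
tool_pos: [0.448, -0.1384, 0.2532]
ee_rot: [3.136, 0.002, 1.389]
wrist_force: [-0.0, 1.5, -0.2]
width: 0.061
finger_force: 0.0
```

```bash
python3 - <<'E'
from h import *
o=robot.get_obs();print(o['tool_pos'],o['wrist_force'],o['width'])
s=snap('scene');s2=snap('side')
im=np.hstack([s['image'][190:400,200:430],s2['image'][150:360,180:410]])[:,:,::-1]
cv2.imwrite('pics/end.png',cv2.resize(im,None,fx=1.7,fy=1.7,interpolation=cv2.INTER_CUBIC))
for n in(s,s2):
    q=(cloud(n)-O)@M.T;d=n['image'].max(2)<60;v=q-[-.0397,-.139,0];r=np.hypot(v[...,0],v[...,1])
    m=d&(abs(r-.055)<.02)&(q[...,2]>.117)&(q[...,2]<.13)&(n['depth']>0);print('knob',m.sum(),np.median(q[m],0))
E
```

```text
[ 0.448  -0.1384  0.2532] [-0.0075  1.5171 -0.1574] 0.06100999630970861
knob 71 [-0.0448 -0.0849  0.122 ]
knob 40 [-0.0491 -0.079   0.1201]
```

View pics/end.png

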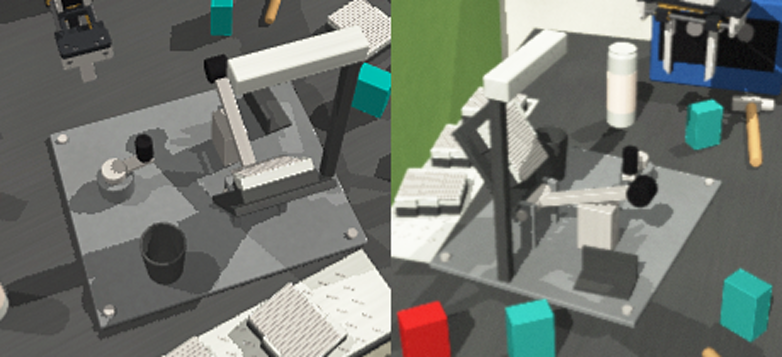

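The final view shows the bar resting on the upright block at side (598,205), the knob at its stop position at scene (145,148), and the gripper clear of everything.

```bash
python3 -c "
from bench import robot
print(robot.close_job())"
```

```text
the job is handed in; nothing more can be done
None
```

I handed the job in at about 18 s: the lever's bar was pressed down on the steel block (about 30 N at the wrist) and left resting there, the crank was wound 9.3 rad to its stop, and the gripper was clear. No verdict came back.

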